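# Stop the red pump drive at its forward-off-reverse toggle

## Task

Two pump drives are running on the test bench. Stop the one with the red knob: bring its three-position toggle to the centre, so that the lever stands upright in its off detent, without carrying it across into the opposite direction. Leave the blue-knobbed toggle switched as it is, and let go.

Things in the scene. Friction and masses are not known exactly. Their poses are not given: they have to be found in the camera images.
- red_drive: Drive box to stop: grey, fixed, 120 (x) by 90 (y) by 55 mm high; a toggle with a RED ball knob in the middle of its top. Origin: centre of underside, z up. The lever swings in the box's x-z plane about a pivot 58 mm above the origin. Shaft 8 mm thick; ball 20 mm, centre 55 mm from the pivot: upright (off) 113 mm straight above the origin; at an end 24 mm aside along x, 108 mm up.
- red_toggle (a joint): Red toggle's angle, rad: 0 leaning to the box's +x (forward, where it starts), 0.45 upright (centre, off), 0.90 leaning to the box's -x (reverse). Three detents: let go within 0.25 of 0.45 it snaps to the centre and stays, nearer an end it snaps to that end. About 2.5 N sideways at the ball takes it out of any of the three.
- blue_drive: The other drive box, same make, size and frame, fixed to the bench, with a BLUE ball knob on its toggle. The two boxes may have swapped places (left or right of the robot), each turned by up to 1.2 rad.
- blue_toggle (a joint): Angle of the blue toggle in rad, as for the red; it starts at 0 (forward, leaning to its box's +x) and is to be left there.
Things that resemble listed ones, but are neither listed nor needed, are in the scene too. Leave any purple look-alike of the blue_drive alone.

How it is judged:
By the outcome, as a careful person would: the job done as asked, in the order asked, and still so for the second after the job is handed in, with the robot touching nothing.
It also fails if it takes over 26 s, if anything falls off the work surface, if the arm or the gripper's body presses on something with over 40 N, if the wrist force passes 120 N, or if a joint passes its speed limit or range.

## Robot

A 6-joint arm with a two-finger parallel gripper is mounted at the origin on the work surface. World frame = base frame: x ahead of the robot, y to its left, z up, the work surface at z = 0. Lengths are in m, angles in degrees, forces in N, time in s.
With the tool pointing down it reaches from about 0.35 to 0.875 m from the base axis. Payload 4.2 kg.
Tool frame: the origin (TCP) lies between the finger pads; the fingertips stand 14 mm ahead of it and the grasp point (between the pads) lies 5 mm behind it (ctrl.tcp_to_tips is the distance from the TCP to the fingertips, in m); z points along the fingers, y is the line along which they close (so a half turn about z gives the same grasp; the last joint's range is limited). The gripper opens to 85 mm and grips with 20 to 120 N. Pads are 22 mm wide; open, the fingers measure 114 mm over their backs; the gripper's body (76 mm by 85 mm) begins 54 mm behind the grasp point. The pads swing forward as they close: fully open they stand 13 mm farther back than shut.
Start: joints at [79.905, 22.042, 0.453, 0, -68.411, -14.817], TCP at [0.263, 0.567, 0.245] pointing down, gripper open.
Joint ranges: [-179.83, 179.83], [-69.29, 118.12], [-61.27, 80.66], [-181.25, 117.63], [-171.15, -9.14], [-177.46, 177.46]. Speed limits (degrees/s): [159.86, 159.86, 180, 180, 180, 180].

## Interface

Orientations are given as a 3x3 rotation matrix whose columns are the frame's x, y, z axes.
In Python, from rig import ctrl, vision, finder gives the robot as it stands.
- The arm moves only by the tool move_arm, never from a script. Its argument "plan" is a list of rows, each a list of 5 numbers: the shift along the tool's x, y, z in m, then the turn about the tool's z in rad, then the closure in counts, from 0 (fully open) to 255 (shut). In form: [[tx, ty, tz, roll, gripper], ...]. A call has 1 to 12 rows; each row is the pose to reach, as a shift and turn from the pose commanded when the call began, along the tool's axes at that moment; what a row does not reach only later rows make up. A row lasts 1/8 s, in which the tool goes at most 62.5 mm and 10.7 degrees, less where a joint would pass 70% of its speed; a pose out of reach is approached as far as the arm can. A call with a gripper value outside its range is refused whole. The fingers move at their own pace and stop on an object; the grip force is fixed at half the most. Time passes only in rows, so rows that repeat a pose let the fingers close. It gives the time, the measured TCP pose, the force, the opening and the grip force at its end, in the units of the state.
- ctrl.sense(): the state, without advancing time (a new reading comes with each control period).
- vision.read_camera(name): name is "scene" or "top" or "wrist"; returns a dict with "pixels" (384x512x3 uint8, blue, green, red), "vfov" (degrees; the focal length in pixels is half the picture's height over the tangent of half this angle, whatever the lens; pixels are square), "cx", "cy" (the principal point, pixels), "camera_from_world" (4x4, takes a point from world to camera coordinates). Camera axes: x right, y down, z forward; pixel columns grow to the right and rows downward; lengths in m; the calibration is good to about 2 mm. A picture is of the moment at which its call begins. There is no depth.
- ctrl.job_done(): hands the job in; it is judged then, once.
Trained networks look in the newest picture that a camera, given by its name, has taken for a name from the list of things; names that differ only in an ending like _2 or _b are one class to them, and where a whole thing is asked for, a point or a joint stands for the part that bears it (a point fixed in the world has none). Each returns a list of dicts, best first, with "p" (0 to 1); they miss things now and then, are a little off and sometimes report something else, mostly with a low value. They report only what shows in the picture. A call takes as long as a camera call. They do not tell look-alikes from the thing itself.
- finder.recognise(target, camera): "extent" ([left, top, right, bottom] in pixels, round what is visible of it).
The state is a dict: "time": time; "joint_positions": joint angles; "qd": joint speeds; "joint_efforts": joint torques, N m; "tool_pos": TCP position; "eef_rot": TCP orientation; "contact_force": force on the tool from outside, world axes, zero at the start; "torque": the same for the moment, N m; "width": finger opening in m; "finger_force": force on a finger pad.
Only numpy, scipy, OpenCV 4.12 (cv2) and the standard library are available. Lean on these libraries where they do the work, as an engineer would, in place of code of your own. Each camera call takes 0.05 s, during which the arm holds its last target. There are 200 camera calls.

## Working session

There is one attempt and no reset: what is moved stays moved. The work goes in short steps, Python scripts to look and compute and a tool call to move; the robot and the scene stay as the last step left them, time stands still between calls to the robot, and variables do not carry over. Pictures are saved under pics/ and viewed, at most 10 in all, crops included, and the job is handed in when it is done.

Besides the shell and the picture viewer there is one more tool, called after "Request:" by a JSON object that holds its "method" and its "body". move_arm: Moves the arm, as the interface text tells. Its arguments: {"type":"object","properties":{"plan":{"type":"array","items":{"type":"array","items":{"type":"number"}}}},"required":["plan"]}

```bash
mkdir -p pics; python3 - <<'E'
from rig import ctrl, vision, finder
import cv2, numpy as np
for c in ("scene","top"):
    r=vision.read_camera(c); cv2.imwrite(f"pics/{c}0.png",r["pixels"])
    print(c,r["vfov"],r["cx"],r["cy"],np.round(r["camera_from_world"],4).tolist())
    for n in ("red_drive","blue_drive","red_toggle","blue_toggle"):
        print(n,[(np.round(d["extent"],1).tolist(),round(d["p"],2)) for d in finder.recognise(n,c)])
s=ctrl.sense(); print(s["time"],s["tool_pos"],s["eef_rot"],s["width"])
E
```

```text
scene 46.76096286389745 249.9728011058473 196.29113182582063 [[-0.5893, 0.8077, 0.0163, 0.3021], [0.5188, 0.3938, -0.7588, -0.2172], [-0.6193, -0.4387, -0.6511, 1.2703], [0.0, 0.0, 0.0, 1.0]]
red_drive [([300.6, 234.8, 382.2, 312.0], 0.83)]
blue_drive [([137.2, 168.3, 188.6, 218.2], 0.9), ([198.9, 128.9, 236.9, 176.4], 0.6)]
red_toggle [([341.0, 246.1, 358.6, 261.0], 0.58)]
blue_toggle [([152.2, 163.9, 162.0, 180.0], 0.55)]
top 44.832491560047046 252.5827467214949 193.75453619882407 [[-0.0483, -0.9988, -0.005, 0.0145], [-0.9716, 0.0481, -0.2317, 0.5128], [0.2316, -0.0064, -0.9728, 0.9686], [0.0, 0.0, 0.0, 1.0]]
red_drive [([115.6, 158.4, 179.6, 216.2], 0.94)]
blue_drive [([294.0, 133.1, 360.8, 198.0], 0.88), ([302.8, 210.6, 372.4, 279.5], 0.76)]
red_toggle [([126.2, 168.4, 147.0, 183.0], 0.52)]
blue_toggle [([329.0, 226.5, 338.8, 240.1], 0.48), ([318.5, 143.6, 326.5, 159.6], 0.44)]
0.5 [0.26320435 0.56682996 0.2452535 ] [[ 9.06959385e-01 -4.21218080e-01 -5.98572763e-05]
 [-4.21218084e-01 -9.06959380e-01 -9.89578439e-05]
 [-1.26052852e-05  1.14963712e-04 -9.99999993e-01]] 0.08544753380829108
```

View pics/scene0.png

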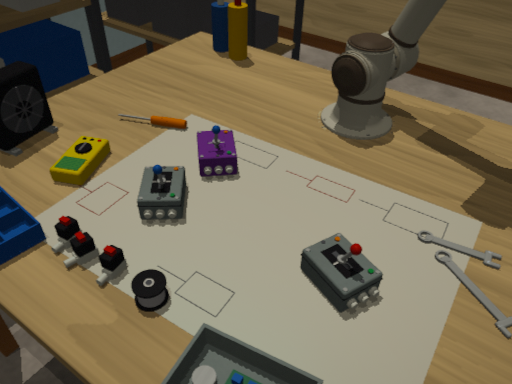

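View pics/top0.png

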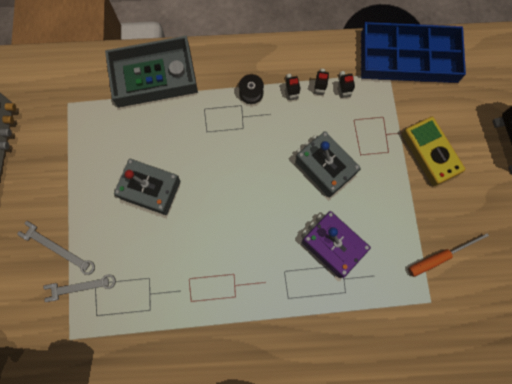

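Red candidates in the top view: the grey box's red ball knob at (129,174), and small black-and-red rocker switches at (293,86), (322,80) and (347,83), which are not knobs. The other drives are the blue-knobbed grey box at (328,163) and the purple look-alike at (336,243). I choose the grey box at (147,186), which is at (341,270) in the scene view. Next is a close crop to check it.

```bash
python3 - <<'E'
import cv2, numpy as np
t=cv2.imread("pics/top0.png"); s=cv2.imread("pics/scene0.png")
a=cv2.resize(t[150:220,105:190],None,fx=4.7,fy=4.7,interpolation=cv2.INTER_CUBIC)
b=cv2.resize(s[225:315,295:390],None,fx=4.2,fy=4.2,interpolation=cv2.INTER_CUBIC)
h=max(a.shape[0],b.shape[0]); o=np.zeros((h,a.shape[1]+b.shape[1],3),np.uint8)
o[:a.shape[0],:a.shape[1]]=a; o[:b.shape[0],a.shape[1]:]=b
print(a.shape,b.shape); cv2.imwrite("pics/crop.png",o)
for im,(x0,y0,x1,y1) in ((t,(110,150,190,220)),(s,(295,225,390,315))):
    hsv=cv2.cvtColor(im,cv2.COLOR_BGR2HSV); m=(((hsv[...,0]<6)|(hsv[...,0]>172))&(hsv[...,1]>150)&(hsv[...,2]>60)).astype(np.uint8)
    q=np.zeros_like(m); q[y0:y1,x0:x1]=m[y0:y1,x0:x1]
    n,l,st,ce=cv2.connectedComponentsWithStats(q); print([(st[i].tolist(),ce[i].round(1).tolist()) for i in range(1,n)])
E
```

```text
(329, 400, 3) (378, 399, 3)
[([125, 170, 9, 8, 52], [128.9, 173.8])]
[([350, 244, 12, 11, 94], [355.6, 248.7])]
```

View pics/crop.png

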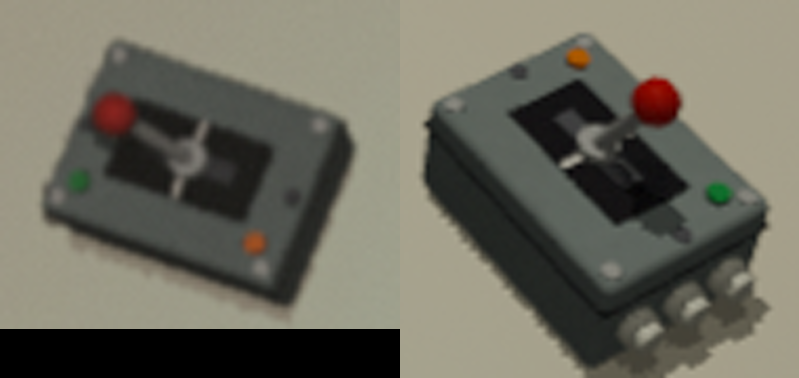

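The crop shows the red ball knob on the grey box, leaning to the end with the green dot. In crop pixels the top-face screws are at (118,54), (321,124), (261,267) and (57,196) in the top view, and at (455,104), (583,42), (747,197) and (610,270) in the scene view. I'll fit the pose from these and the ball.

```bash
cat > fit.py <<'E'
from rig import ctrl, vision, finder
import cv2, numpy as np
from scipy.optimize import least_squares
def proj(r,P):
    f=192/np.tan(np.radians(r["vfov"]/2)); T=np.array(r["camera_from_world"]); c=np.asarray(P)@T[:3,:3].T+T[:3,3]
    return c[:,:2]/c[:,2:]*f+[r["cx"],r["cy"]]
def pts(p,loc):
    c,s=np.cos(p[2]),np.sin(p[2]); return np.asarray(loc)@np.array([[c,s,0],[-s,c,0],[0,0,1]])+[p[0],p[1],0]
E
python3 - <<'E'
from fit import *
rt,rs=vision.read_camera("top"),vision.read_camera("scene")
# corner order around: top img (TL,TR,BR,BL); scene equivalent found by testing rotations
T=np.array([[118,54],[321,124],[261,267],[57,196]])/4.7+[105,150]
S=(np.array([[455,104],[583,42],[747,197],[610,270]])-[400,0])/4.2+[295,225]
bt,bs=np.array([129.4,174.3]),np.array([356.1,249.2])
best=None
for k in range(4):
    Sk=np.roll(S,k,axis=0)
    def res(p):
        hx,hy=p[3:5]; loc=[[hx,hy,.055],[-hx,hy,.055],[-hx,-hy,.055],[hx,-hy,.055],[.024,0,.108]]
        # order variants: T: TL is +x end
        W=pts(p,[loc[3],loc[2],loc[1],loc[0],loc[4]])
        return np.r_[(proj(rt,W)-np.vstack([T,bt])).ravel(),(proj(rs,W)-np.vstack([Sk,bs])).ravel()]
    for y0 in np.arange(0,6.3,.8):
        o=least_squares(res,[.5,.2,y0,.05,.035])
        if best is None or o.cost<best[0].cost: best=(o,k)
o,k=best; print(k,o.cost,o.x.round(4),o.fun.round(1))
print("ball",pts(o.x,[[.024,0,.108]]))
s=ctrl.sense(); R=np.array(s["eef_rot"]); print("box yaw deg",np.degrees(o.x[2]))
for n,z in (("ball0",.108),): print("tool-axes shift to ball",R.T@(pts(o.x,[[.024,0,.108]])[0]-s["tool_pos"]), "box x in tool",R.T@[np.cos(o.x[2]),np.sin(o.x[2]),0])
print("top ctr shift",R.T@(pts(o.x,[[0,0,.113]])[0]-s["tool_pos"]))
E
```

```text
1 0.4420751557703666 [0.5481 0.2281 1.1803 0.0521 0.0369] [ 0.1  0.3 -0.3  0.3  0.   0.2  0.1 -0.  -0.3 -0.1  0.2  0.2 -0.5  0.1
  0.1  0.1 -0.1  0.1 -0.2 -0.2]
ball [[0.55722605 0.25029142 0.108     ]]
box yaw deg 67.62501276710148
tool-axes shift to ball [0.39997691 0.163239   0.13732354] box x in tool [-4.42672076e-02 -9.99019726e-01 -1.98265229e-05]
top ctr shift [0.40103932 0.18721557 0.13232402]
```

Request:
{"method": "move_arm", "body": {"plan": [[0.05,0.024,0,0,0],[0.1,0.047,0,0,0],[0.15,0.07,0,-0.02,0],[0.2,0.094,0,-0.03,0],[0.25,0.117,0,-0.044,0],[0.3,0.14,0,-0.044,0],[0.35,0.164,0,-0.044,0],[0.38,0.178,0,-0.044,0],[0.401,0.187,0,-0.044,0],[0.401,0.187,0,-0.044,0],[0.401,0.187,0,-0.044,0],[0.401,0.187,0,-0.044,0]]}}

```text
time: 2.1
tool_pos: [0.5477, 0.229, 0.2454]
eef_rot: [[0.925, -0.38, 0.0], [-0.38, -0.925, 0.0], [-0.0, -0.0, -1.0]]
contact_force: [-0.4, 0.6, 0.2]
width: 0.0856
finger_force: 0.0
```

```bash
python3 - <<'E'
from fit import *
r=vision.read_camera("wrist"); im=r["pixels"].copy()
p=[.5481,.2281,1.1803]
for q in proj(r,pts(p,[[.024,0,.108],[0,0,.113],[.0521,.0369,.055],[-.0521,.0369,.055]])): 
    print(q.round(1)); cv2.drawMarker(im,tuple(int(v) for v in q),(0,255,255),0,8,1)
cv2.imwrite("pics/w1.png",im)
E
```

```text
[230.7 181.7]
[260.  183.5]
[207.8 201.6]
[311.6 201.7]
```

View pics/w1.png

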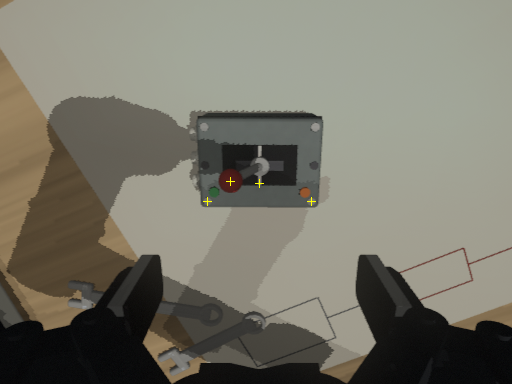

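The wrist picture shows the red ball at (230,181), right on the predicted mark, and midway between the open fingers. I'll go down to straddle it.

Request:
{"method": "move_arm", "body": {"plan": [[0,0,0.03,0,0],[0,0,0.06,0,0],[0,0,0.085,0,0],[0,0,0.105,0,0],[0,0,0.12,0,0],[0,0,0.132,0,0],[0,0,0.142,0,0],[0,0,0.142,0,0],[0,0,0.142,0,0]]}}

```text
time: 3.28
tool_pos: [0.5485, 0.2285, 0.1039]
eef_rot: [[0.925, -0.381, 0.001], [-0.381, -0.925, 0.001], [0.001, -0.001, -1.0]]
contact_force: [-0.2, -0.2, 0.3]
width: 0.0854
finger_force: 0.0
```

Nothing touched on the way down. I'll close around the centre in steps, leaving a small gap rather than gripping.

Request:
{"method": "move_arm", "body": {"plan": [[0,0,0,0,40],[0,0,0,0,60],[0,0,0,0,80],[0,0,0,0,100],[0,0,0,0,115],[0,0,0,0,130],[0,0,0,0,145],[0,0,0,0,155],[0,0,0,0,165],[0,0,0,0,175],[0,0,0,0,175],[0,0,0,0,175]]}}

```text
time: 4.78
tool_pos: [0.5482, 0.2283, 0.1033]
eef_rot: [[0.925, -0.381, -0.0], [-0.381, -0.925, -0.0], [0.0, 0.0, -1.0]]
contact_force: [-0.2, 0.2, 0.7]
width: 0.0272
finger_force: 0.0
```

Request:
{"method": "move_arm", "body": {"plan": [[0,0,0,0,150],[0,0,0,0,110],[0,0,0,0,60],[0,0,0,0,0],[0,0,0,0,0],[0,0,0,0,0],[0,0,-0.02,0,0],[0,0,-0.05,0,0],[0,0,-0.09,0,0],[0,0,-0.13,0,0],[0,0,-0.142,0,0],[0,0,-0.142,0,0]]}}

```text
time: 6.28
tool_pos: [0.5481, 0.2284, 0.2456]
eef_rot: [[0.925, -0.381, 0.001], [-0.381, -0.925, 0.001], [0.0, -0.001, -1.0]]
contact_force: [0.2, -0.1, -0.2]
width: 0.0853
finger_force: 0.0
```

```bash
python3 - <<'E'
from fit import *
p=[.5481,.2281,1.1803]; o=[]
for n in ("wrist","scene"):
    r=vision.read_camera(n); im=r["pixels"]
    q=proj(r,pts(p,[[.024,0,.108],[0,0,.113],[-.024,0,.108]])); print(n,q.round(1).tolist())
    hsv=cv2.cvtColor(im,cv2.COLOR_BGR2HSV); m=(((hsv[...,0]<6)|(hsv[...,0]>172))&(hsv[...,1]>150)&(hsv[...,2]>40)).astype(np.uint8)
    k,l,st,ce=cv2.connectedComponentsWithStats(m); print([(st[i,4],ce[i].round(1).tolist()) for i in range(1,k) if st[i,4]>40])
    o.append(cv2.resize(im,(400,300)))
cv2.imwrite("pics/after.png",np.hstack(o)); s=ctrl.sense(); print(s["time"],s["tool_pos"],s["width"])
E
```

```text
wrist [[230.4, 182.4], [259.6, 184.2], [288.8, 182.4]]
[(np.int32(393), [259.6, 182.3])]
scene [[355.9, 249.0], [346.9, 238.1], [337.3, 231.5]]
[(np.int32(85), [64.8, 220.4]), (np.int32(94), [80.0, 236.4]), (np.int32(88), [346.4, 237.6]), (np.int32(103), [109.8, 250.4])]
6.375 [0.54735929 0.22797124 0.24356723] 0.08513955289709715
```

View pics/after.png

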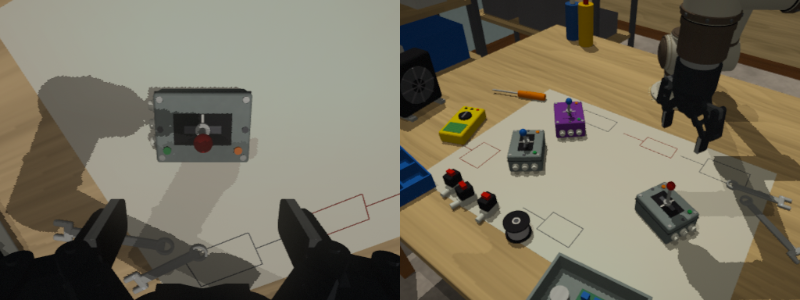

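The ball is at (259.6,182) in the wrist view and (346,238) in the scene view, both matching the upright prediction. The gripper is clear of everything and the blue toggle hasn't been touched.

```bash
python3 -c "
from rig import ctrl
print(ctrl.job_done())"
```

```text
the job is handed in; nothing more can be done
None
```

The red-knobbed toggle now stands upright in its centre (off) detent, confirmed in two camera views; the blue toggle was not touched, the gripper is clear, and the job was handed in at about 6.4 s.

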